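# Set the screen and hold the inspection scope over the watch movement

## Robot

A 6-joint arm with a two-finger parallel gripper is mounted at the origin on the work surface. World frame = base frame: x ahead of the robot, y to its left, z up, the work surface at z = 0. Lengths are in mm, angles in rad, forces in N, time in s.
With the tool pointing down it reaches from about 300 to 775 mm from the base axis. Payload 14.6 kg.
Tool frame: the origin (TCP) lies at the very end of the fingers, on their centre line; the grasp point (between the pads) lies 19 mm behind it; z points along the fingers, y is the line along which they close (so a half turn about z gives the same grasp; the last joint's range is limited). The gripper opens to 94 mm and grips with 3 to 60 N. Pads are 16 mm wide; open, the fingers measure 119 mm over their backs; the gripper's body (75 mm by 177 mm) begins 78 mm behind the grasp point.
Start: joints at [-1.392, 0.3, 1.521, -0, 1.321, -0.067], TCP at [133.826, -533.46, 205.446] pointing down, gripper open.
Joint ranges: [-3.03, 3.03], [-0.79, 2.21], [0.23, 2.52], [-1.04, 4.18], [0, 3.07], [-2.55, 2.55]. Speed limits (rad/s): [2.22, 2.22, 2.57, 3.14, 3.14, 3.14].

## Interface

Orientations are given as [roll, pitch, yaw] about the fixed x, y, z axes, in that order (R = Rz(yaw) Ry(pitch) Rx(roll)).
In Python, from cell import manip gives the robot as it stands.
- The arm moves only by the tool servo_tool, never from a script. Its argument "motion" is a list that holds one entry, the list of rows, each a list of 7 numbers: the shift along the world's x, y, z as a fraction of full scale, then the turn, a rotation vector about the world's x, y, z as a fraction of full scale, then the closure, from 0 (fully open) to 1 (shut). In form: [[[x, y, z, rx, ry, rz, gripper], ...]]. A call has 1 to 10 rows; each row is the pose to reach, as a shift and turn from the pose commanded when the call began, turning the shorter way round; what a row does not reach only later rows make up. Full scale, the value 1, is 0.5 m for a shift and pi rad for a turn. A row lasts 1/10 s, in which the tool goes at most 50 mm and 8.59 degrees, less where a joint would pass 70% of its speed; a pose out of reach is approached as far as the arm can. A call with a number of a shift or a turn outside -1 to 1 is refused whole. A call with a gripper value outside its range is refused whole. The fingers move at their own pace and stop on an object; "newtons" is the grip in N (left out, the last holds). Time passes only in rows, so rows that repeat a pose let the fingers close. It gives the time, the measured TCP pose, the force, the opening and the grip force at its end, in the units of the state.
- manip.read_state(): the state, without advancing time (a new reading comes with each control period).
- manip.camera(name): name is "scene" or "top"; returns a dict with "frame" (400x640x3 uint8, red, green, blue), "range_z" (400x640 float32, mm along the optical axis (not along the pixel's ray), 0 where there is no reading), "vfov" (degrees; the focal length in pixels is half the picture's height over the tangent of half this angle, whatever the lens; pixels are square), "cx", "cy" (the principal point, pixels), "k1" (the pictures are not rectified: a ray, as slopes to the right and down, at radius r is drawn at 1 + k1 r^2 times it, then the intrinsics apply), "cam_to_world" (4x4, takes a point from camera to world coordinates). Camera axes: x right, y down, z forward; pixel columns grow to the right and rows downward; lengths in mm; the calibration is good to about 2 mm. A picture is of the moment at which its call begins.
- manip.sign_off(): hands the job in; it is judged then, once.
The state is a dict: "clock": time; "joints": joint angles; "qd": joint speeds; "effort": joint torques, N m; "eef_pos": TCP position; "eef_rot": TCP orientation; "wrist_force": force on the tool from outside, world axes, zero at the start; "moment": the same for the moment, N m; "finger_gap": finger opening in mm; "finger_force": force on a finger pad.
Only numpy, scipy, OpenCV 4.12 (cv2) and the standard library are available. Lean on these libraries where they do the work, as an engineer would, in place of code of your own. Each camera call takes 0.05 s, during which the arm holds its last target. There are 200 camera calls.

## Task

First tilt the flip-up screen of the display unit to about 45 degrees by its handle bar and let go of it. Then draw the hand-held inspection scope out of its leaning stand, turn it upright so that its lens points straight down, and keep holding it there, still, with the lens about 70 mm above the watch movement in its square clamp block, over the middle of it. Do not push the clamp block or the other things on the bench about, and finish while holding the scope: it is not put down or let go.

Things in the scene. Friction and masses are not known exactly. Their poses are not given: they have to be found in the camera images.
- screen (a joint): Tilt of the flip-up screen, rad: 0 flat on the display unit, 0.785 = 45 degrees, stop at 1.5; starts at 0.1 to 0.32. The screen (black, 136 x 200 mm, 12 mm thick) is hinged along its edge nearest the robot; its far edge rises and swings towards the robot. Stiff hinge: it stays where it is left; about 6 N at the bar moves it.
- screen_bar (a point): Middle of the screen's handle bar: round steel, 10 mm thick, 130 mm long, parallel to the hinge, on two arms beyond the screen's far edge; 37 mm free between bar and screen edge, nothing under the bar (about 60 mm above the table when the screen is flat). Axes turn with the screen: y along the bar, x from hinge to bar, z out of the screen's face.
- screen_hinge (a point): Middle of the hinge line, on the display unit (a fixed grey box 160 x 220 mm, 50 mm high, its front towards the robot). Axes: x level, from the hinge towards the far side, y along the hinge, z up. The bar's middle turns about this line at 182 mm radius (2 mm above it when flat).
- scope_center (a point): Centre of the hand-held inspection scope, half-way along it: 150 mm long, round grey barrel 32 mm thick, its lowest 24 mm a black lens nose 24 mm thick; 0.14 to 0.24 kg. z axis: along the barrel, lens to tail. At first it sits loose, lens down, in the stand's tube, leaning about 35 degrees from upright with its tail, about 80 mm of it showing, towards the robot's side.
- scope_lens (a point): Middle of the lens face at the scope's lower end, 75 mm from its centre along its -z axis.
- stand: Fixed stand of the scope: a dark round foot 110 mm in diameter, 14 mm thick, with an aluminium tube (inside 37 mm, outside 46 mm, 70 mm deep inside) leaning 34 degrees from upright towards the stand's -x. Origin under the foot's centre, z up. The scope is drawn out along the tube's axis.
- movement_top (a point): Centre of the top of the watch movement: a brass disc 32 mm in diameter in the top of an aluminium clamp block (42 x 42 mm, 30 mm high, black screw knob on one side), this point 37 mm above the table. z up. The block stands loose on the bench, 0.2 kg.
- movement: The clamp block with the movement (see movement_top); origin under its centre.
- oilers: Bystander: black bar 30 x 75 mm with three steel oil cups, 24 mm high; origin under its centre.
- jar: Bystander: clear round jar with a metal cap, 44 mm in diameter, 35 mm high; origin under its centre.
- tweezers: Bystander: brass tweezers, 120 mm long, 9 mm high, lying flat; origin under the middle.
- cover_a: Bystander: glass dust cover on a white foot 116 mm in diameter, 110 mm high; origin under its centre.
- cover_b: Bystander: glass dust cover on a grey foot 104 mm in diameter, 110 mm high; origin under its centre.
- driver: Bystander: screwdriver 130 mm long, lying flat.
- scope: The scope (see scope_center); origin at the lens face, z along the barrel to the tail.
- monitor: The display unit: fixed grey box under the flip-up screen (see screen_hinge); origin under its centre, 70 mm from the hinge line along +x.

How it is judged (in metres and radians):
On the way, in this order (a step that is already met when the one before it is completed fails the run):
1. the screen stands at 45 degrees (within 9) and has been let go (value of joint screen between 0.63 and 0.94 rad and contact force between the fingers and monitor below 0.1 N and velocity of joint screen between -0.05 and 0.05 rad/s), for 0.2 s.
2. the scope has been drawn clear of its stand in the fingers (height (world z) of scope_lens above 0.07 m and contact force between scope and stand below 0.1 N and contact force between the fingers and scope above 1 N), for 0.2 s.
At the end, for the whole second after the job is handed in: The screen stands at 45 degrees (within 9); the fingers alone hold the scope, still, lens down and upright within 10 degrees, the lens 40 to 100 mm above the movement and within 22 mm of its middle seen from above; the clamp block stands on the bench (value of joint screen between 0.63 and 0.94 rad and angle between scope's own z axis and vertical below 0.175 rad and horizontal distance between scope_lens and movement_top below 0.022 m and z of scope_lens in the frame of movement_top between 0.04 and 0.1 m and contact force between the fingers and scope above 1 N and contact force between scope and stand below 0.1 N and contact force between scope and movement below 0.1 N and contact force between scope and monitor below 0.1 N and linear speed of scope below 0.03 m/s and angle between movement's own z axis and vertical below 0.1 rad); the arm keeps its last pose, push and grip.
It fails at once if the clamp block was pushed more than 15 mm (distance of movement from where it was at the start of the episode above 0.015 m).
It fails at once if the scope was knocked against the movement (contact force between scope and movement above 3 N).
It fails at once if a bystander was pushed more than 25 mm (distance of any of oilers, jar, tweezers, cover_a, cover_b, driver from where it was at the start of the episode above 0.025 m).
It also fails if it takes over 58 s, if anything falls off the work surface, if the arm or the gripper's body presses on something with over 40 N, if the wrist force passes 120 N, or if a joint passes its speed limit or range.

## Working session

There is one attempt and no reset: what is moved stays moved. The work goes in short steps, Python scripts to look and compute and a tool call to move; the robot and the scene stay as the last step left them, time stands still between calls to the robot, and variables do not carry over. Pictures are saved under pics/ and viewed, at most 10 in all, crops included, and the job is handed in when it is done.

Besides the shell and the picture viewer there is one more tool, called after ">>>" as name(argument=value, ...) on one line, values as JSON. servo_tool: Moves the arm, as the interface text tells. Its arguments: {"type":"object","properties":{"motion":{"type":"array"},"newtons":{"type":"number"}},"required":["motion"]}

```bash
mkdir -p pics
cat > h.py <<'E'
import numpy as np, cv2
from cell import manip
def cam(n):
    c=manip.camera(n); f=200/np.tan(np.radians(c["vfov"])/2)
    c["f"]=f; return c
def pts(c):
    # world point per pixel from range
    v,u=np.mgrid[0:400,0:640].astype(float)
    return topts(c,u,v,c["range_z"])
def rays(c,u,v):
    K=np.array([[c["f"],0,c["cx"]],[0,c["f"],c["cy"]],[0,0,1.]])
    p=np.stack([np.ravel(u),np.ravel(v)],1).astype(float).reshape(-1,1,2)
    return cv2.undistortPoints(p,K,np.array([c["k1"],0,0,0.])).reshape(-1,2)
def topts(c,u,v,z):
    s=rays(c,u,v); z=np.ravel(z)[:,None]
    P=np.hstack([s*z,z]); M=np.array(c["cam_to_world"])
    return (P@M[:3,:3].T+M[:3,3]).reshape(np.shape(u)+(3,))
E
python3 - <<'E'
from h import *
for n in("scene","top"):
    c=cam(n); np.savez("pics/%s0.npz"%n,**c); cv2.imwrite("pics/%s0.png"%n,c["frame"][:,:,::-1])
    print(n,c["vfov"],c["k1"],np.round(c["cam_to_world"],2).tolist(),(c["range_z"]>0).mean())
print(manip.read_state())
E
```

```text
scene 51.61149378277833 0.0020641348909174024 [[0.77, 0.43, -0.47, 1119.49], [0.63, -0.55, 0.55, -598.75], [-0.02, -0.72, -0.69, 890.51], [0.0, 0.0, 0.0, 1.0]] 0.99576953125
top 55.963784148966525 -0.08258999390983486 [[-0.14, -0.97, 0.21, 430.24], [-0.99, 0.14, -0.02, 42.14], [-0.01, -0.21, -0.98, 876.42], [0.0, 0.0, 0.0, 1.0]] 0.99608984375
{'clock': 0.1, 'joints': array([-1.39162465e+00,  3.00424980e-01,  1.52155719e+00,  9.26225582e-06,
        1.32068254e+00, -6.66016186e-02]), 'qd': array([-1.50505837e-04, -7.21349326e-04, -2.45795804e-03,  1.04920647e-03,
       -1.82846801e-03, -6.82065992e-05]), 'effort': array([-1.70593858e-04, -5.32648051e+01, -3.53286481e+01,  7.08786724e-02,
        2.34802708e-02, -4.84084819e-05]), 'eef_pos': array([ 133.77299753, -533.22846919,  204.92173129]), 'eef_rot': array([-3.14052358e+00, -8.02992552e-05,  2.45770956e-01]), 'wrist_force': array([-0.29257329, -0.14245588, -0.36327497]), 'moment': array([ 0.00497283, -0.00257566,  0.03480184]), 'finger_force': 0.0, 'finger_gap': 93.97305931480916}
```

View pics/scene0.png

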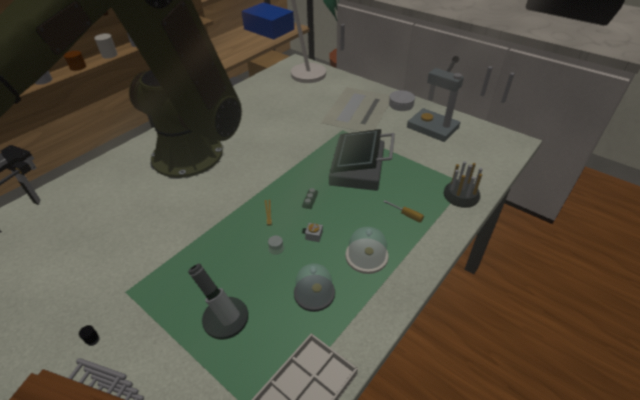

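View pics/top0.png

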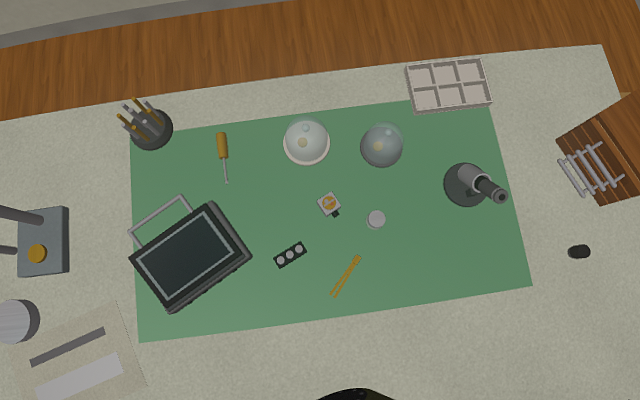

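The scene view shows the screen at about (360,155) with its bar at (390,145), and the scope in its stand from (197,270) to (225,318). In the top view the bar runs from (130,232) to (183,196), the scope tail is near (500,196), the stand foot near (465,185), and the movement at (329,204).

Run:
```python
from h import *
np.set_printoptions(precision=1,suppress=True)
T=dict(np.load("pics/top0.npz"));S=dict(np.load("pics/scene0.npz"))
PT=pts(T);PS=pts(S)
# movement: brass inside block
for n,c,P,(u,v,w) in(("T",T,PT,(329,204,16)),("S",S,PS,(314,231,10))):
    sub=P[v-w:v+w,u-w:u+w].reshape(-1,3); q=sub[(sub[:,2]>22)&(sub[:,2]<50)]
    hsv=cv2.cvtColor(c["frame"],cv2.COLOR_RGB2HSV)[v-w:v+w,u-w:u+w].reshape(-1,3)
    b=sub[(hsv[:,0]>8)&(hsv[:,0]<28)&(hsv[:,1]>100)]
    print(n,"block",len(q),q.mean(0),"brass",len(b),b.mean(0),np.median(b,0))
# stand foot + scope
def fit(q):
    m=q.mean(0);_,s,V=np.linalg.svd(q-m,full_matrices=False);return m,V[0]*np.sign(V[0][2]),s/np.sqrt(len(q))
for n,P,(u0,v0,u1,v1) in(("T",PT,(435,150,520,215)),("S",PS,(180,255,255,345))):
    sub=P[v0:v1,u0:u1].reshape(-1,3)
    f=sub[(sub[:,2]>9)&(sub[:,2]<19)];
    (cc,r)=cv2.minEnclosingCircle(f[:,:2].astype(np.float32)); print(n,"foot",len(f),cc,r,f[:,2].mean())
    g=sub[sub[:,2]>30]; print("scope pts",len(g),"zmax",g[:,2].max())
    for z in range(30,180,12):
        k=g[(g[:,2]>=z)&(g[:,2]<z+12)]
        if len(k):print(z,len(k),k.mean(0),k.min(0)[:2],k.max(0)[:2])
# bar points & screen
for n,P,pp in(("T",PT,[(130,232),(142,222),(156,213),(170,204),(181,197),(190,255),(207,208),(247,252),(172,308),(136,262)]),("S",PS,[(393,135),(392,148),(390,158),(360,148)])):
    for u,v in pp: print(n,(u,v),P[v,u])
sub=PT[180:330,110:265]; m=(sub[...,2]>40); print("mon pts",m.sum(),sub[m].min(0),sub[m].max(0))
# screen face plane
q=PT[225:285,160:222].reshape(-1,3);m=q.mean(0);_,s,V=np.linalg.svd(q-m,full_matrices=False);print("plane",m,V[2],s/60)
```

```text
T block 339 [595.1 -13.1  31.6] brass 97 [594.4 -14.2  34.9] [592.6 -14.9  34.9]
S block 187 [600.2 -18.   31.2] brass 36 [626.4 -50.9  83.3] [598.  -19.1  35.7]
T foot 838 (599.8597412109375, -347.5362548828125) 55.06669235229492 12.824481753349037
scope pts 1011 zmax 876.4196649998592
30 75 [ 600.1 -336.3   37.5] [ 566.1 -357.8] [ 640.6 -324.6]
42 84 [ 615.7 -335.5   47.8] [ 567.1 -361.4] [ 639.9 -324.5]
54 67 [ 612.9 -334.    60.1] [ 580.2 -354.3] [ 631.2 -325.6]
66 85 [ 601.5 -337.5   72.5] [ 564.2 -366.7] [ 622.8 -326.3]
78 110 [ 592.4 -336.9   84.4] [ 561.7 -367.8] [ 614.2 -325. ]
90 141 [ 590.3 -342.4   95.2] [ 559.7 -368. ] [ 606.3 -326.6]
102 66 [ 573.9 -339.9  107.9] [ 550.2 -356.4] [ 588. -333.]
114 59 [ 566.2 -340.4  119.7] [ 545.1 -357.1] [ 578.6 -334.1]
126 62 [ 559.6 -341.   131.7] [ 539.6 -355.9] [ 571.  -334.5]
138 109 [ 541.9 -344.6  145.3] [ 524.1 -364.7] [ 563.8 -333.9]
150 136 [ 542.  -347.7  154.6] [ 530.1 -363.8] [ 554.4 -333.4]
S foot 928 (601.0440673828125, -349.9405822753906) 55.082237243652344 13.15991923226515
scope pts 1239 zmax 890.511772808063
30 60 [ 6
[... 548 characters left out ...]
138 100 [ 554.5 -354.2  144. ] [ 527.2 -367.2] [ 565.3 -335.9]
150 106 [ 546.6 -352.8  154.9] [ 530.8 -366.2] [ 556.4 -337.6]
T (130, 232) [575.5 412.3 109.8]
T (142, 222) [593.4 385.5 109.3]
T (156, 213) [608.5 354.5 108.9]
T (170, 204) [624.2 324.1 107. ]
T (181, 197) [636.  299.4 107.1]
T (190, 255) [514.2 297.1  82.3]
T (207, 208) [607.  248.6  96.9]
T (247, 252) [507.7 181.6  47.5]
T (172, 308) [409.3 351.4  62.5]
T (136, 262) [513.  408.9  95.7]
S (393, 135) [584.4 406.5 108.9]
S (392, 148) [619.9 343.6 109.8]
S (390, 158) [640.8 299.4 107.6]
S (360, 148) [524.  308.7  86.6]
mon pts 7815 [396.7  42.1  40.3] [643.2 425.5 876.4]
plane [515.1 295.6  83.4] [ 0.5 -0.7 -0.4] [50.4 37.9 35.5]
```

Run:
```python
import cv2,numpy as np
a=cv2.imread("pics/top0.png");b=cv2.imread("pics/scene0.png")
x=cv2.resize(a[180:330,110:270],(640,600),interpolation=cv2.INTER_CUBIC)
y=cv2.resize(a[150:220,430:520],(540,420))
cv2.imwrite("pics/crop1.png",x)
```

```text
(no output)
```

View pics/crop1.png

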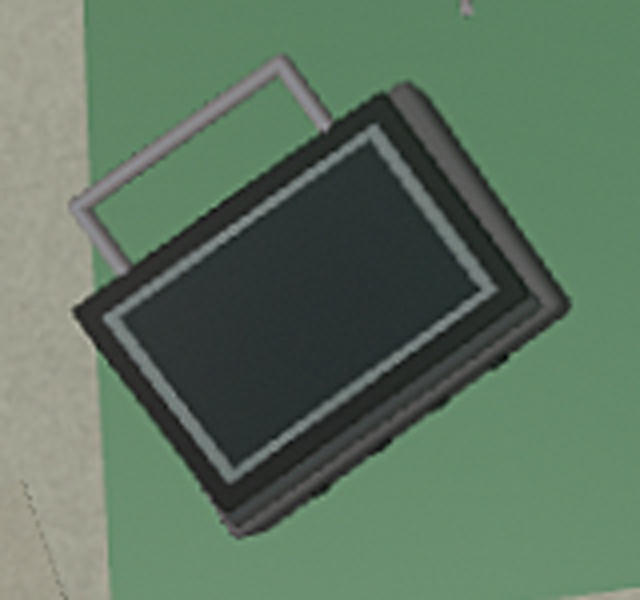

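The crop shows the bar as a clear rod from (75,205) to (285,65) in the crop. Its middle is at about (609,354,104) mm, with the monitor yawed about 0.486 rad. The scope leans purely towards -x at y of about -350.

>>> servo_tool(motion=[[[0.48,0.88,0.12,0,0,0.5765,0.68],[0.48,0.88,0.12,0,0,0.5765,0.68],[0.48,0.88,0.12,0,0,0.5765,0.68],[0.48,0.88,0.12,0,0,0.5765,0.68],[0.48,0.88,0.12,0,0,0.5765,0.68],[0.48,0.88,0.12,0,0,0.5765,0.68],[0.48,0.88,0.12,0,0,0.5765,0.68],[0.48,0.88,0.12,0,0,0.5765,0.68],[0.48,0.88,0.12,0,0,0.5765,0.68],[0.48,0.88,0.12,0,0,0.5765,0.68]]], newtons=15)

```text
clock: 1.1
eef_pos: [371.9, -95.6, 265.2]
eef_rot: [3.141, 0.0, 1.752]
wrist_force: [1.4, -1.3, 0.2]
finger_gap: 30.0
finger_force: 0.0
```

>>> servo_tool(motion=[[[0.47,0.894,-0.06,0,0,0.0985,0.68],[0.47,0.894,-0.06,0,0,0.0985,0.68],[0.47,0.894,-0.06,0,0,0.0985,0.68],[0.47,0.894,-0.06,0,0,0.0985,0.68],[0.47,0.894,-0.06,0,0,0.0985,0.68],[0.47,0.894,-0.06,0,0,0.0985,0.68],[0.47,0.894,-0.06,0,0,0.0985,0.68],[0.47,0.894,-0.06,0,0,0.0985,0.68],[0.47,0.894,-0.06,0,0,0.0985,0.68],[0.47,0.894,-0.06,0,0,0.0985,0.68]]])

```text
clock: 2.1
eef_pos: [604.2, 346.1, 234.6]
eef_rot: [-3.141, 0.0, 2.055]
wrist_force: [0.4, -0.4, 1.0]
finger_gap: 30.0
finger_force: 0.0
```

>>> servo_tool(motion=[[[0,0,0,0,0,0,0.68],[0,0,0,0,0,0,0.68]]])

```text
clock: 2.3
eef_pos: [603.6, 344.6, 233.3]
eef_rot: [-3.139, 0.0, 2.056]
wrist_force: [0.4, -0.1, -0.0]
finger_gap: 29.7
finger_force: 0.0
```

>>> servo_tool(motion=[[[0.011,0.019,-0.08,0,0,0,0.68],[0.011,0.019,-0.16,0,0,0,0.68],[0.011,0.019,-0.22,0,0,0,0.68],[0.011,0.019,-0.26,0,0,0,0.68],[0.011,0.019,-0.294,0,0,0,0.68],[0.011,0.019,-0.294,0,0,0,0.68],[0.011,0.019,-0.294,0,0,0,0.68]]])

```text
clock: 3.0
eef_pos: [609.7, 353.3, 89.7]
eef_rot: [3.14, 0.0, 2.055]
wrist_force: [-0.5, 0.3, 0.1]
finger_gap: 30.1
finger_force: 0.0
```

Run:
```python
from h import *
c=cam("scene");a=c["frame"][90:210,310:470,::-1]
cv2.imwrite("pics/s2.png",cv2.resize(a,(800,600),interpolation=cv2.INTER_CUBIC));print(manip.read_state()["eef_pos"])
```

```text
[609.91698199 353.60212084  90.15595776]
```

View pics/s2.png

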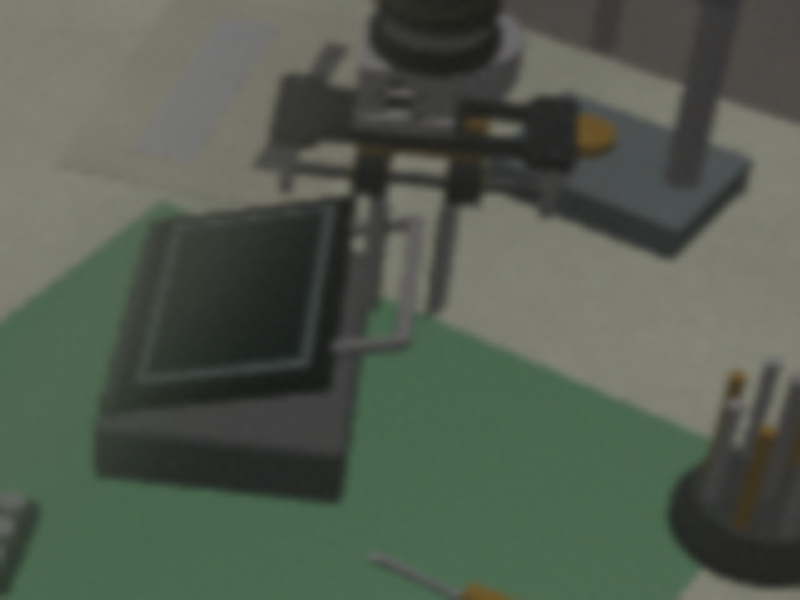

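The picture shows the bar, about (410,280) in the crop, between the two fingers at x≈375 and 440. I close on it.

>>> servo_tool(motion=[[[0,0,-0.008,0,0,0,0.8],[0,0,-0.008,0,0,0,1],[0,0,-0.008,0,0,0,1],[0,0,-0.008,0,0,0,1],[0,0,-0.008,0,0,0,1]]], newtons=20)

```text
clock: 3.55
eef_pos: [611.5, 354.8, 86.0]
eef_rot: [3.134, 0.0, 2.055]
wrist_force: [14.0, 7.5, -0.4]
finger_gap: 9.2
finger_force: 20.0
```

>>> servo_tool(motion=[[[-0.001,-0.0006,0.021,0,0,0,1],[-0.0076,-0.004,0.0414,0,0,0,1],[-0.0152,-0.008,0.0616,0,0,0,1],[-0.0239,-0.0126,0.081,0,0,0,1],[-0.0336,-0.0177,0.1,0,0,0,1]]])

```text
clock: 4.05
eef_pos: [592.6, 344.6, 134.9]
eef_rot: [3.141, 0.0, 2.055]
wrist_force: [4.2, 0.3, -4.4]
finger_gap: 9.1
finger_force: 20.0
```

>>> servo_tool(motion=[[[-0.0106,-0.0057,0.0182,0,0,0,1],[-0.0223,-0.0118,0.0356,0,0,0,1],[-0.0348,-0.0184,0.0522,0,0,0,1],[-0.0481,-0.0255,0.068,0,0,0,1],[-0.0481,-0.0255,0.068,0,0,0,1],[-0.0481,-0.0255,0.068,0,0,0,1]]])

```text
clock: 4.65
eef_pos: [568.8, 331.8, 169.1]
eef_rot: [3.141, 0.001, 2.055]
wrist_force: [2.2, -4.7, 3.7]
finger_gap: 9.1
finger_force: 20.0
```

Run:
```python
from h import *
c=cam("scene");a=c["frame"][70:190,310:470,::-1]
cv2.imwrite("pics/s3.png",cv2.resize(a,(800,600),interpolation=cv2.INTER_CUBIC));print(manip.read_state()["wrist_force"])
```

```text
[ 2.98820551 -4.57508611  5.37232208]
```

View pics/s3.png

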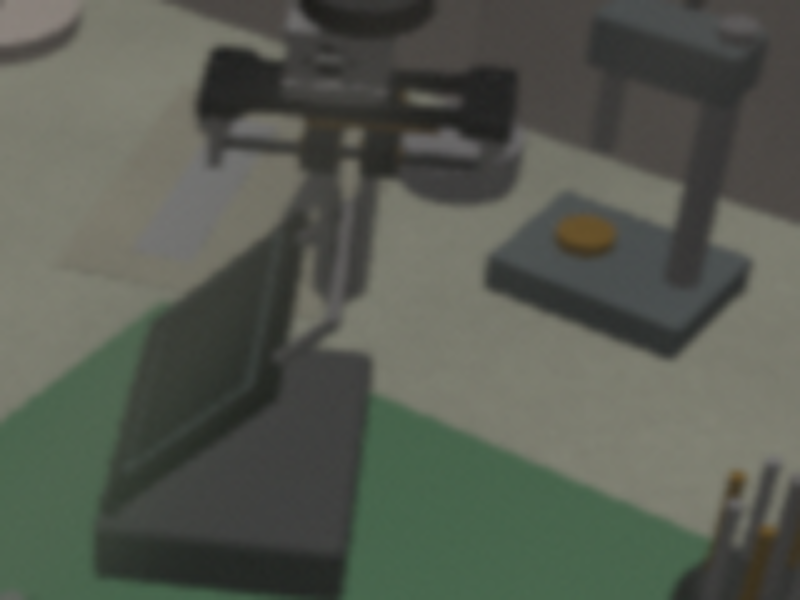

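The screen stands at about 45°, with the bar in the fingers at about (340,260) in the crop. I open the fingers slightly and lift off.

>>> servo_tool(motion=[[[0,0,0,0,0,0,0.7],[0,0,0,0,0,0,0.7],[0,0,0,0,0,0,0.7],[0,0,0.06,0,0,0,0.7],[0,0,0.12,0,0,0,0.7],[0,0,0.2,0,0,0,0.7],[0,0,0.2,0,0,0,0.7]]])

```text
clock: 5.4
eef_pos: [569.5, 332.9, 274.0]
eef_rot: [3.133, -0.0, 2.056]
wrist_force: [-0.4, -0.6, -0.8]
finger_gap: 28.3
finger_force: 0.0
```

Run:
```python
from h import *
c=cam("scene");P=pts(c);f=c["frame"]
# bar/screen points near the monitor: project on monitor x through hinge
h=np.array([452.5,271.4]);d=np.array([.884,.467])
r=(P[...,:2]-h)@d; t=(P[...,:2]-h)@np.array([-.467,.884])
m=(abs(t)<90)&(r>0)&(r<200)&(P[...,2]>60)&(P[...,2]<200)
for lo in range(60,205,12):
    k=m&(P[...,2]>=lo)&(P[...,2]<lo+12)
    if k.sum():print(lo,k.sum(),np.median(r[k]).round(1))
k=m&(P[...,2]<160)
a,b=np.polyfit(r[k],P[...,2][k],1);print(np.arctan(a),b)
print(manip.read_state()["eef_pos"],manip.read_state()["clock"])
```

```text
60 61 4.5
72 76 13.3
84 100 24.2
96 106 36.1
108 95 47.9
120 112 59.2
132 107 71.5
144 143 84.9
156 150 98.8
168 34 116.0
180 68 129.8
192 36 131.5
0.773848736211339 66.22834844651152
[568.95050511 332.5925166  270.71145673] 5.45
```

>>> servo_tool(motion=[[[-0.12,-0.96,0.0,0,0,-0.4774,0.3],[-0.12,-0.96,0.0,0,0,-0.4774,0.3],[-0.12,-0.96,0.0,0,0,-0.4774,0],[-0.12,-0.96,0.0,0,0,-0.4774,0],[-0.12,-0.96,0.0,0,0,-0.4774,0],[-0.12,-0.96,0.0,0,0,-0.4774,0],[-0.12,-0.96,0.0,0,0,-0.4774,0],[-0.12,-0.96,0.0,0,0,-0.4774,0],[-0.12,-0.96,0.0,0,0,-0.4774,0],[-0.12,-0.96,0.0,0,0,-0.4774,0]]])

```text
clock: 6.45
eef_pos: [507.4, -150.4, 266.9]
eef_rot: [-3.14, 0.001, 0.548]
wrist_force: [0.5, -0.6, 0.5]
finger_gap: 94.0
finger_force: 0.0
```

>>> servo_tool(motion=[[[-0.04,-0.406,0.0,0,0,-0.177,0],[-0.04,-0.406,0.0,0,0,-0.177,0],[-0.04,-0.406,0.0,0,0,-0.177,0],[-0.04,-0.406,0.0,0,0,-0.177,0],[-0.04,-0.406,0.0,0,0,-0.177,0],[-0.04,-0.406,0.0,0,0,-0.177,0]]])

```text
clock: 7.05
eef_pos: [487.9, -351.5, 266.4]
eef_rot: [-3.14, 0.002, -0.002]
wrist_force: [0.0, 1.1, 0.1]
finger_gap: 93.9
finger_force: 0.0
```

>>> servo_tool(motion=[[[0,0,0,0,-0.191,0,0],[0,0,0,0,-0.191,0,0],[0,0,0,0,-0.191,0,0],[0,0,0,0,-0.191,0,0],[0,0,0,0,-0.191,0,0],[0,0,0,0,-0.191,0,0]]])

```text
clock: 7.65
eef_pos: [488.4, -350.0, 268.3]
eef_rot: [-3.141, -0.597, 0.0]
wrist_force: [0.2, -0.5, 0.3]
finger_gap: 94.1
finger_force: 0.0
```

>>> servo_tool(motion=[[[0.03,-0.001,-0.09,0,0,0,0],[0.051,-0.001,-0.173,0,0,0,0],[0.051,-0.001,-0.173,0,0,0,0],[0.075,-0.001,-0.21,0,0,0,0],[0.1,-0.001,-0.246,0,0,0,0],[0.125,-0.001,-0.282,0,0,0,0],[0.153,-0.001,-0.322,0,0,0,0],[0.153,-0.001,-0.322,0,0,0,0],[0.153,-0.001,-0.322,0,0,0,0]]])

```text
clock: 8.55
eef_pos: [565.6, -351.3, 109.1]
eef_rot: [3.141, -0.601, 0.001]
wrist_force: [0.1, -0.3, 0.1]
finger_gap: 94.1
finger_force: 0.0
```

Run:
```python
from h import *
c=cam("scene");a=c["frame"][210:360,130:330,::-1]
cv2.imwrite("pics/s4.png",cv2.resize(a,(800,600),interpolation=cv2.INTER_CUBIC));print(manip.read_state()["wrist_force"])
```

```text
[-1.46253037 -1.25994584  0.46429972]
```

View pics/s4.png

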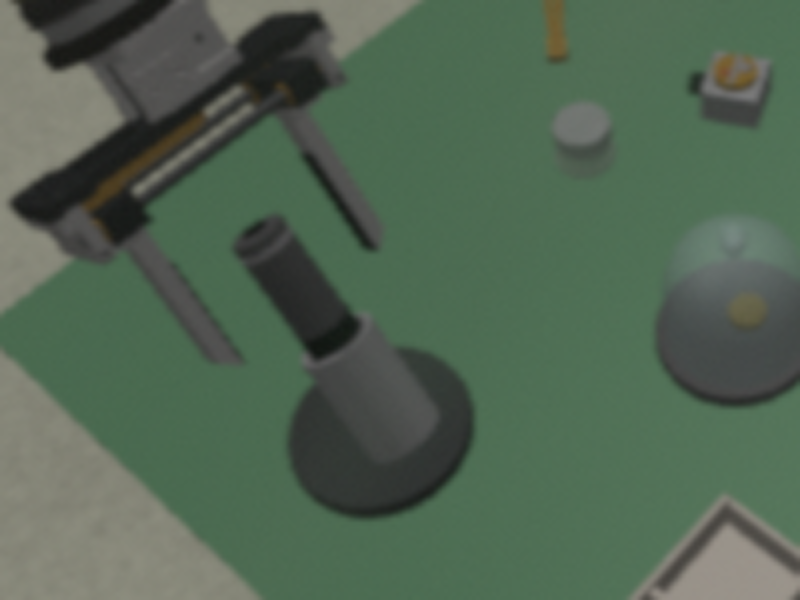

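The fingers straddle the barrel: the tips at (230,360) and (370,245) have their midpoint (300,302) on the barrel axis. I grip it.

>>> servo_tool(motion=[[[0,0,0,0,0,0,1],[0,0,0,0,0,0,1],[0,0,0,0,0,0,1],[0,0,0,0,0,0,1],[0,0,0,0,0,0,1],[0,0,0,0,0,0,1]]], newtons=35)

```text
clock: 9.2
eef_pos: [564.9, -351.4, 107.2]
eef_rot: [-3.141, -0.6, -0.001]
wrist_force: [0.6, -1.0, 0.3]
finger_gap: 49.3
finger_force: 0.0
```

>>> servo_tool(motion=[[[0,0,0,0,0,0,1],[0,0,0,0,0,0,1],[0,0,0,0,0,0,1],[0,0,0,0,0,0,1],[0,0,0,0,0,0,1],[0,0,0,0,0,0,1]]])

```text
clock: 9.8
eef_pos: [565.0, -350.9, 107.2]
eef_rot: [-3.14, -0.6, -0.001]
wrist_force: [-1.7, 4.4, 2.7]
finger_gap: 32.0
finger_force: 34.9
```

>>> servo_tool(motion=[[[-0.0123,0,0.0182,0,0,0,1],[-0.0246,0,0.0364,0,0,0,1],[-0.0369,0,0.0546,0,0,0,1],[-0.0492,0,0.0728,0,0,0,1],[-0.0615,0,0.091,0,0,0,1],[-0.0738,0,0.1092,0,0,0,1],[-0.0861,0,0.1274,0,0,0,1],[-0.0984,0,0.1456,0,0,0,1],[-0.1107,0,0.1638,0,0,0,1],[-0.123,0,0.182,0,0,0,1]]])

```text
clock: 10.8
eef_pos: [502.9, -351.5, 199.0]
eef_rot: [-3.141, -0.6, -0.001]
wrist_force: [0.7, 0.1, -1.9]
finger_gap: 31.7
finger_force: 35.0
```

>>> servo_tool(motion=[[[-0.02,0,0.05,0,0,0,1],[-0.04,0,0.1,0,0,0,1],[-0.04,0,0.1,0,0,0,1],[-0.04,0,0.1,0,0,0,1]]])

```text
clock: 11.2
eef_pos: [483.3, -351.5, 248.0]
eef_rot: [3.142, -0.6, -0.001]
wrist_force: [-1.0, -0.0, -2.5]
finger_gap: 31.8
finger_force: 35.0
```

>>> servo_tool(motion=[[[0,0,0,0,0.03,0,1],[0,0,0,0,0.06,0,1],[0,0,0,0,0.09,0,1],[0,0,0,0,0.12,0,1],[0,0,0,0,0.15,0,1],[0,0,0,0,0.18,0,1],[0,0,0,0,0.191,0,1],[0,0,0,0,0.191,0,1],[0,0,0,0,0.191,0,1]]])

```text
clock: 12.1
eef_pos: [483.6, -351.0, 246.8]
eef_rot: [-3.14, 0.0, 0.0]
wrist_force: [-0.6, -0.7, -2.1]
finger_gap: 31.6
finger_force: 35.0
```

Run:
```python
from h import *
c=cam("scene");P=pts(c);a=c["frame"][120:360,60:380,::-1]
cv2.imwrite("pics/s5.png",cv2.resize(a,(800,600),interpolation=cv2.INTER_CUBIC));np.savez("pics/s5.npz",P=P)
s=manip.read_state();e=s["eef_pos"];print(e,s["wrist_force"],s["finger_gap"])
m=(abs(P[...,0]-e[0])<40)&(abs(P[...,1]-e[1])<45)&(P[...,2]>80)&(P[...,2]<e[2])
for z in range(80,int(e[2]),12):
    k=P[m&(P[...,2]>=z)&(P[...,2]<z+12)]
    if len(k):print(z,len(k),k.min(0).round(),k.max(0).round(),k.mean(0).round(1))
```

```text
[ 483.37681677 -351.24011023  247.32783373] [-0.24064132  0.4742801  -2.23053624] 31.431192197870224
140 7 [ 486. -361.  151.] [ 498. -345.  152.] [ 494.2 -354.3  151.1]
152 39 [ 485. -362.  153.] [ 500. -341.  164.] [ 494.6 -353.4  158.5]
164 24 [ 486. -363.  164.] [ 499. -341.  176.] [ 495.  -354.1  168.2]
176 52 [ 483. -367.  177.] [ 504. -337.  188.] [ 497.1 -355.1  182.3]
188 57 [ 483. -367.  189.] [ 503. -337.  200.] [ 496.9 -355.4  193.9]
200 52 [ 486. -367.  200.] [ 503. -339.  212.] [ 498. -355.  206.]
212 64 [ 481. -368.  212.] [ 504. -336.  224.] [ 497.4 -355.8  217.9]
224 69 [ 480. -367.  224.] [ 503. -335.  236.] [ 496.9 -354.9  230.1]
236 58 [ 487. -370.  236.] [ 503. -338.  247.] [ 497.9 -355.4  242.1]
```

View pics/s5.png

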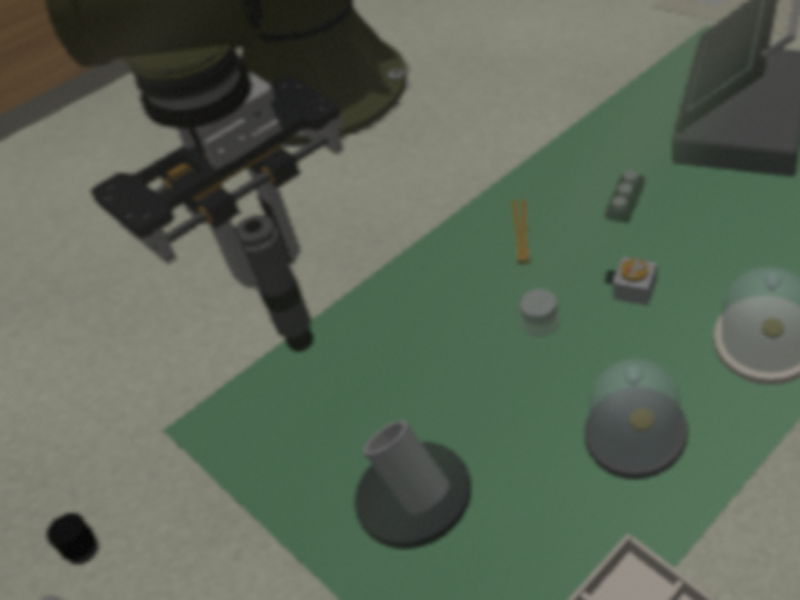

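The scope hangs upright in the fingers, with its lens at about (300,342) in the picture. It has left the stand, and the bystanders are undisturbed. The lens is about 96 mm below the TCP and about 4 mm towards +x.

>>> servo_tool(motion=[[[0.011,0.033,0,0,0,0,1],[0.035,0.107,0,0,0,0,1],[0.065,0.2,0,0,0,0,1],[0.095,0.293,0,0,0,0,1],[0.125,0.386,0,0,0,0,1],[0.155,0.479,0,0,0,0,1],[0.185,0.572,0,0,0,0,1],[0.206,0.635,0,0,0,0,1],[0.217,0.669,0,0,0,0,1],[0.217,0.669,0,0,0,0,1]]])

```text
clock: 13.15
eef_pos: [592.0, -14.8, 248.2]
eef_rot: [-3.141, -0.0, 0.002]
wrist_force: [0.0, -1.3, -1.7]
finger_gap: 31.6
finger_force: 35.0
```

>>> servo_tool(motion=[[[0,0,-0.02,0,0,0,1],[0,0,-0.045,0,0,0,1],[0,0,-0.07,0,0,0,1],[0,0,-0.085,0,0,0,1],[0,0,-0.088,0,0,0,1],[0,0,-0.088,0,0,0,1],[0,0,-0.088,0,0,0,1],[0,0,-0.088,0,0,0,1]]])

```text
clock: 13.95
eef_pos: [592.2, -16.9, 204.8]
eef_rot: [3.142, -0.001, -0.001]
wrist_force: [-0.3, -0.0, -2.0]
finger_gap: 31.8
finger_force: 35.0
```

Run:
```python
from h import *
c=cam("scene");P=pts(c);a=c["frame"][90:330,190:510,::-1]
cv2.imwrite("pics/s6.png",cv2.resize(a,(800,600),interpolation=cv2.INTER_CUBIC))
s=manip.read_state();e=s["eef_pos"];print(e,s["wrist_force"],s["finger_gap"],s["finger_force"])
m=(abs(P[...,0]-e[0])<35)&(abs(P[...,1]-e[1])<40)&(P[...,2]>22)&(P[...,2]<e[2])
for z in range(22,int(e[2]),12):
    k=P[m&(P[...,2]>=z)&(P[...,2]<z+12)]
    if len(k):print(z,len(k),k.min(0).round(),k.max(0).round(),k.mean(0).round(1))
```

```text
[592.12241421 -16.94578921 204.66322612] [-0.19613066 -0.05122209 -1.35488986] 31.631995161705888 34.97473061084747
22 130 [569. -43.  22.] [625.  11.  34.] [600.4 -19.4  28.9]
34 59 [583. -31.  34.] [613.  -0.  40.] [599.3 -14.3  36.1]
106 19 [592. -29. 108.] [608. -14. 118.] [601.4 -23.8 113.3]
118 23 [587. -29. 118.] [607. -15. 128.] [600.9 -23.7 122.8]
130 31 [589. -32. 130.] [612.  -5. 142.] [602.4 -25.  137.2]
142 41 [585. -34. 142.] [611. -12. 154.] [602.3 -26.2 148.4]
154 38 [586. -33. 155.] [611. -13. 166.] [602.2 -26.3 160.5]
166 40 [588. -35. 166.] [611. -12. 178.] [603.  -27.2 172.5]
178 43 [580. -34. 178.] [613. -13. 190.] [601.7 -26.6 184.1]
190 42 [590. -33. 190.] [611. -11. 202.] [604.2 -25.4 195.6]
202 7 [600. -31. 203.] [613.   4. 204.] [606.3 -20.3 203.1]
```

View pics/s6.png

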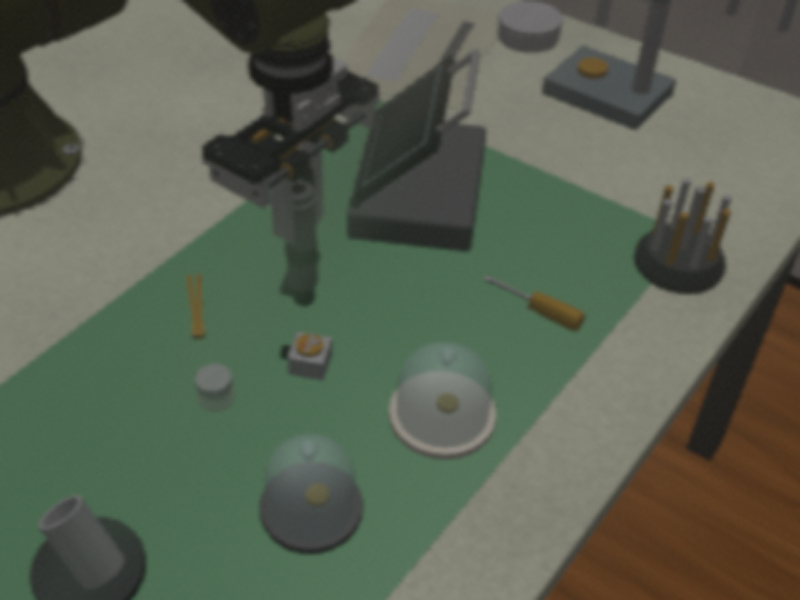

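The scope is upright above the movement. The lens is at about (596,-17,108), roughly 71 mm over the movement top at about (597,-16,37). The screen is still up and the bystanders are in place.

```bash
python3 -c "
from cell import manip
print(manip.sign_off())"
```

```text
the job is handed in; nothing more can be done
None
```

The job is handed in, with no verdict returned: the screen stands at about 44° and released, and the scope is held upright with its lens about 71 mm above the middle of the movement, by my camera measurements.

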